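# Clear the reject and pass the casting through the spring gate

## Task

Two bearing-block castings wait in the loading lane of the measuring station. First take out the rear one, a reject with one mounting ear broken off, and put it in the reject bin; then push the sound one along the lane through the spring gate, staying on the lane floor, until it is in the bay under the camera head and the gate has shut fully behind it. Leave the other things on the bench where they are.

Things in the scene. Friction and masses are not known exactly. Their poses are not given: they have to be found in the camera images.
- station: Fixed measuring station: black base plate 390 x 100 x 12 mm, white guide walls 6 mm thick, 18 mm high above the plate. Origin: on the bench under the gate, on the lane's centre line; +x = pushing direction, away from the robot. Loading lane: x -200 to 0 mm, 60 mm wide inside, floor (plate top) at z 12 mm, open above and at its rear end.
- gate (a point): Gate of the station: centre of the lane floor in the gate plane (station x 0, y 0, z 12 mm); axes as the station's. One side-hung flap between posts at y = -35 and +36 mm, up to z = 54 mm above the bench.
- bay (a point): Bay behind the gate: point on its floor, station x 85, y 0, z 12 mm, below the camera head; axes as the station's. Bay 76 mm wide inside, floor level with the lane, closed at station x = 171 mm by an end stop 18 mm high.
- head (a point): Centre of the underside of the round camera head with ring lamp, 80 mm across, over the bay: station x 85, y 0, z 100 mm above the bench. No room for an upright tool to push far enough: once past the gate lean the tool 30 to 45 degrees, fingers pointing forward (+x) and down. In the near part of the lane it can be upright.
- column (a point): At +y of the station: foot of the 28 mm upright column that carries the camera head, station x 85, y 135, z 0 mm; foot 90 mm across, column top at z = 249 mm. Its arm to the head is at z = 114 to 160 mm.
- flap (a joint): Gate flap angle, rad: 0 shut, up to 1.55 swung into the bay. Leaf 58 wide, 36 high, 4 mm thick; vertical hinge at station x 0, y -35 mm. A light spring shuts it (2 to 5 N pushes a casting through). Its edge sweeps a 62 mm arc: it shuts only once the casting's rear is 62 mm past the gate (casting centre at station x 100 mm or more; at the end stop 133 mm).
- sound: Sound aluminium bearing-block casting, about 0.4 kg: base 76 (x) x 46 (y) x 28 mm high with an ear at both ends, and on it a central saddle 40 (x) x 32 (y) mm up to 60 mm height. Origin: centre of its underside. It starts in the lane just in front of the gate, its x within about 3 degrees of the station's x.
- reject: Reject casting, about 0.33 kg, same but with the front ear broken off: base from x = -38 to +20 mm, 46 mm wide, 28 mm high, saddle 40 (x) x 32 (y) mm up to 60 mm height, centred over the origin. Origin: on its underside, below the saddle's centre. It stands in the lane behind the sound one, nearer the robot. Can be gripped across the saddle (32 mm).
- reject_bin: Reject bin: open grey plastic box 170 (x) x 150 (y) x 60 mm high, walls 4 mm, fixed, on one side of the lane (left or right). Origin: centre of its underside.
- gauge_case: Closed wooden gauge case 170 x 130 x 50 mm, fixed, on the other side of the lane. Origin: centre of its underside. Not needed.
- dish: Bystander: steel dish 96 mm across, 35 mm high. Origin: centre of underside.
- driver: Bystander: screwdriver lying on the bench. Origin: underside, mid-length.
- jar: Bystander: amber jar 60 mm across, 85 mm high. Origin: centre of underside.
- ring_gauge: Bystander: steel ring gauge 70 mm across, 20 mm high. Origin: centre of underside.
Not all that is in view belongs to the job. What is shaped like the sound but red is not meant. Of the things that look like the reject_bin, take the one that is farthest to the robot's left at the start.

How it is judged:
On the way, in this order (a step that is already met when the one before it is completed fails the run):
1. the reject is in the bin and released, the sound casting still in the loading lane (x of reject in the frame of reject_bin between -0.085 and 0.085 m and y of reject in the frame of reject_bin between -0.075 and 0.075 m and z of reject in the frame of reject_bin between -0.005 and 0.055 m and contact force between the fingers and reject below 0.1 N and x of sound in the frame of station below 0 m), for 0.2 s.
2. the sound casting is passing the gate, flap pushed open (x of sound in the frame of station between 0 and 0.08 m and value of joint flap above 0.6 rad), for 0.05 s.
At the end, for the whole second after the job is handed in: The reject casting lies at rest in the reject bin (its origin inside the walls and below the rim), and the sound casting stands upright (within 0.1 rad) and at rest in the bay, its centre 90 to 140 mm past the gate and within 30 mm of the centre line, with the flap shut behind it (under 0.07 rad) (x of reject in the frame of reject_bin between -0.085 and 0.085 m and y of reject in the frame of reject_bin between -0.075 and 0.075 m and z of reject in the frame of reject_bin between -0.005 and 0.055 m and x of sound in the frame of station between 0.09 and 0.14 m and y of sound in the frame of station between -0.03 and 0.03 m and angle between sound's own z axis and vertical below 0.1 rad and value of joint flap below 0.07 rad and linear speed of each of sound, reject below 0.02 m/s); the robot touches nothing.
It fails at once if the sound casting is lifted off the lane floor (origin more than 25 mm above it) (height (world z) of sound above 0.037 m).
It fails at once if a bystander is moved more than 30 mm (distance of any of dish, driver, jar, ring_gauge from where it was at the start of the episode above 0.03 m).
It also fails if it takes over 53 s, if anything falls off the work surface, if the arm or the gripper's body presses on something with over 40 N, if the wrist force passes 120 N, or if a joint passes its speed limit or range.

## Robot

A 6-joint arm with a two-finger parallel gripper is mounted at the origin on the work surface. World frame = base frame: x ahead of the robot, y to its left, z up, the work surface at z = 0. Lengths are in m, angles in rad, forces in N, time in s.
With the tool pointing down it reaches from about 0.275 to 0.825 m from the base axis. Payload 4.9 kg.
Tool frame: the origin (TCP) lies midway between the tips of the shut fingers; the grasp point (between the pads) lies 19 mm behind it (bot.grip_depth is the distance from the TCP to the grasp point, in m); y points along the fingers, x is the direction in which the jaws open and shut, and the axes are right-handed (so a half turn about y gives the same grasp; the last joint's range is limited). The gripper opens to 85 mm and grips with 20 to 120 N. Pads are 22 mm wide; open, the fingers measure 114 mm over their backs; the gripper's body (76 mm by 85 mm) begins 54 mm behind the grasp point. The pads swing forward as they close: fully open they stand 13 mm farther back than shut.
Start: joints at [-1.265, 0.326, -0.193, 1.052, 0, 1.437], TCP at [0.234, -0.498, 0.231] pointing down, gripper open.
Joint ranges: [-2.65, 2.65], [-0.97, 1.79], [-1.3, 1.35], [-1.93, 2.1], [-1.47, 1.37], [-3.14, 3.14]. Speed limits (rad/s): [2.57, 2.57, 3.14, 3.14, 3.14, 3.14].

## Interface

Orientations are given as a unit quaternion [w, x, y, z].
In Python, from cell import bot gives the robot as it stands. Calls block until the motion is done:
- bot.move_pose(position, orientation): joint-space move of the TCP to a pose.
- bot.move_linear(position, speed=0.15, rotation=None, until_force=None): straight line of the TCP; rotation=None keeps the orientation; speed is the mean speed in m/s. With until_force (N) it stops when the force on the tool has changed by that much, and returns True; else False.
- bot.goto_joints(angles): joint-space move.
- bot.set_gripper(opening, grasp_force=None): opening from 0.0 (shut) to 1.0 (fully open); grasp_force is the grip in N (None keeps the last); returns when the fingers have stopped.
- bot.wait(seconds).
- bot.solve_ik(position, orientation): joint angles nearest the present ones, or None.
- bot.camera(name): name is "scene" or "top"; returns the picture (400x640x3 uint8, red, green, blue); there is no depth.
- bot.calibration(name): a dict with "mtx" (3x3 intrinsics, pixels), "extrinsics" (4x4, takes a point from world to camera coordinates). Camera axes: x right, y down, z forward; pixel columns grow to the right and rows downward; lengths in m; the calibration is good to about 2 mm. A picture is of the moment at which its call begins. calibration takes no time and is no camera call.
A pose or a line that the arm cannot do raises bot.PlanningError and nothing moves.
- bot.close_job(): hands the job in, once; it reports no verdict.
Trained networks look in the newest picture that a camera, given by its name, has taken for a name from the list of things; names that differ only in an ending like _2 or _b are one class to them, and where a whole thing is asked for, a point or a joint stands for the part that bears it (a point fixed in the world has none). Each returns a list of dicts, best first, with "confidence" (0 to 1); they miss things now and then, are a little off and sometimes report something else, mostly with a low value. They report only what shows in the picture. A call takes as long as a camera call. They do not tell look-alikes from the thing itself.
- bot.search_frame(camera, thing): "bbox" ([left, top, width, height] in pixels, round what is visible of it).
Readings, each from a call of its own:
- bot.read_clock(): time.
- bot.read_joint_positions(): joint angles.
- bot.read_joint_vel(): joint speeds.
- bot.read_joint_efforts(): joint torques, N m.
- bot.read_position(): TCP position.
- bot.read_tool_rot(): TCP orientation.
- bot.read_ft_force(): force on the tool from outside, world axes, zero at the start.
- bot.read_moment(): the same for the moment, N m.
- bot.read_gripper_width(): opening from 0.0 (shut) to 1.0 (fully open).
Only numpy, scipy, OpenCV 4.12 (cv2) and the standard library are available. Lean on these libraries where they do the work, as an engineer would, in place of code of your own. Each camera call takes 0.05 s, during which the arm holds its last target. There are 200 camera calls.

## Working session

There is one attempt and no reset: what is moved stays moved. The work goes in short steps, each a Python script; the robot and the scene stay as the last script left them, time stands still between calls to the robot, and variables do not carry over. Pictures are saved under pics/ and viewed, about 8 in all and at most 12, crops included, and the job is handed in when it is done.

```bash
ls; mkdir -p pics; python3 - <<'E'
from cell import bot
import cv2, numpy as np
for c in("scene","top"):
    im=bot.camera(c); cv2.imwrite(f"pics/{c}0.png",im[:,:,::-1])
    k=bot.calibration(c); print(c,np.round(k["mtx"],1).tolist(),np.round(k["extrinsics"],4).tolist())
    for t in("station","sound","reject","reject_bin","gauge_case","gate","column"):
        print(t,[(d["bbox"],round(d["confidence"],2)) for d in bot.search_frame(c,t)])
print(bot.read_clock(), bot.read_tool_rot(), bot.read_position())
E
```

```text
pics
scene [[426.7, 0.0, 317.5], [0.0, 426.7, 202.5], [0.0, 0.0, 1.0]] [[-0.6614, 0.75, 0.0122, 0.3439], [0.6378, 0.5709, -0.5169, -0.2546], [-0.3946, -0.3341, -0.8559, 1.5667], [0.0, 0.0, 0.0, 1.0]]
station [([258.3, 198.0, 97.5, 113.1], 0.95), ([382.7, 326.6, 33.9, 66.4], 0.62)]
sound [([257.9, 207.7, 25.8, 27.7], 0.98), ([378.8, 194.8, 26.5, 25.8], 0.91), ([306.5, 221.2, 22.8, 24.4], 0.85)]
reject []
reject_bin [([255.5, 77.0, 60.0, 56.7], 0.9), ([228.3, 137.6, 66.6, 65.1], 0.79)]
gauge_case [([366.8, 230.1, 67.9, 71.3], 0.58)]
gate [([258.3, 193.8, 97.9, 119.1], 0.62)]
column [([260.1, 195.8, 96.1, 116.0], 0.69)]
top [[506.4, 0.0, 309.9], [0.0, 506.4, 206.9], [0.0, 0.0, 1.0]] [[0.0132, -0.9998, -0.0161, -0.0146], [-0.9804, -0.0098, -0.1966, 0.5011], [0.1964, 0.0184, -0.9803, 1.6271], [0.0, 0.0, 0.0, 1.0]]
station [([238.4, 125.3, 83.3, 117.4], 0.71)]
sound [([260.4, 250.5, 12.9, 22.4], 0.87), ([329.9, 170.1, 21.6, 9.7], 0.72), ([294.1, 182.5, 15.0, 24.8], 0.54)]
reject [([294.4, 214.9, 15.1, 16.4], 0.74)]
reject_bin [([403.5, 262.3, 56.8, 31.8], 0.88), ([363.0, 183.8, 59.2, 58.0], 0.67), ([234.9, 129.4, 83.6, 114.0], 0.53)]
gauge_case [([205.8, 192.9, 42.6, 53.7], 0.8), ([238.3, 126.3, 80.6, 116.0], 0.3)]
gate [([235.9, 131.0, 82.6, 108.1], 0.57)]
column [([235.4, 131.3, 82.6, 110.9], 0.66)]
0.8 [-0.59701337  0.59702727 -0.3788793   0.37892472] [ 0.23417849 -0.49769969  0.2313163 ]
```

```bash
python3 - <<'E'
import cv2,numpy as np
a=cv2.imread("pics/top0.png"); b=cv2.imread("pics/scene0.png")
A=cv2.resize(a[110:310,190:470],(800,571),interpolation=cv2.INTER_CUBIC)
cv2.imwrite("pics/topc.png",A)
B=cv2.resize(b[60:320,200:460],(600,600),interpolation=cv2.INTER_CUBIC)
cv2.imwrite("pics/scenec.png",B)
E
```

```text
(no output)
```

View pics/topc.png

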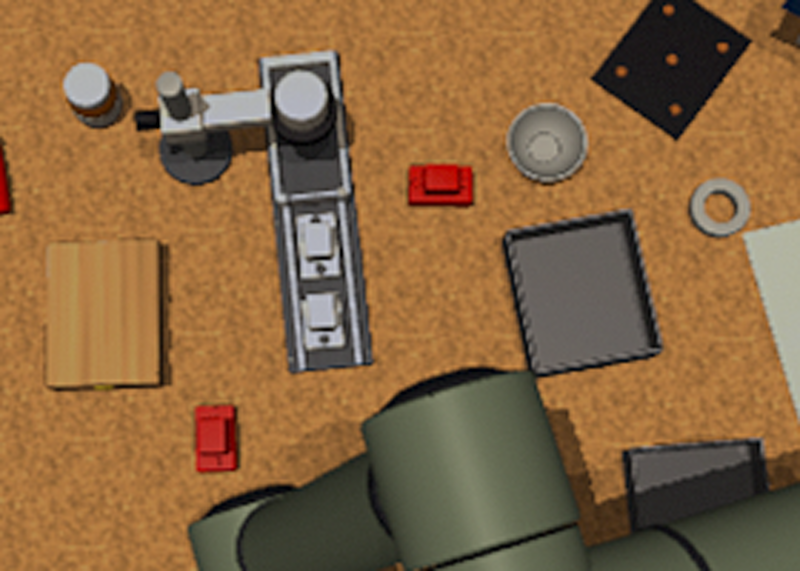

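View pics/scenec.png

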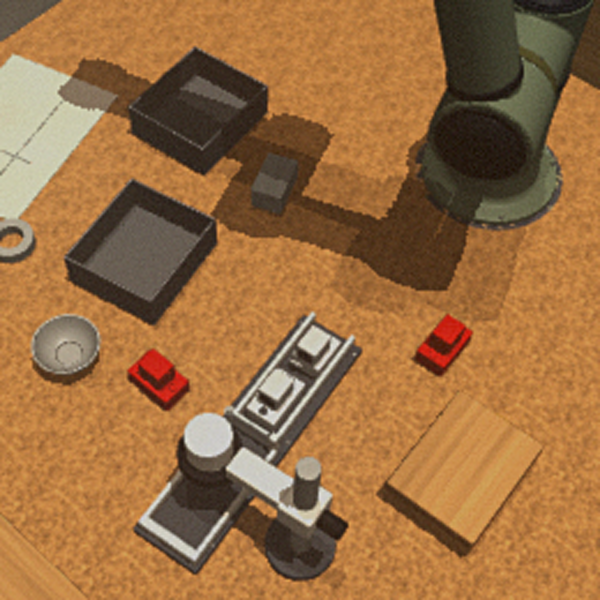

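View pics/top0.png

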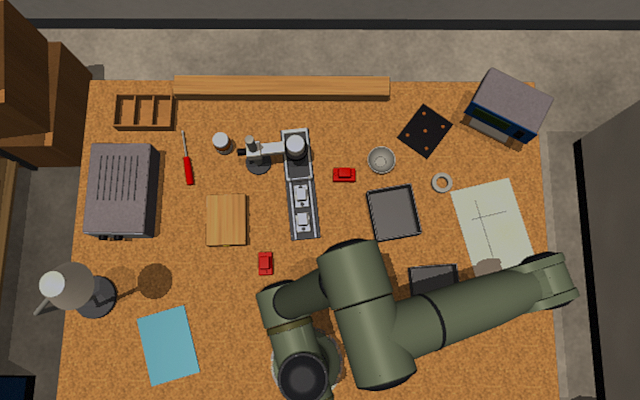

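Top view: there are two bins, A at (393,212) and B at (433,280). A lies further left (smaller column), so A is meant. The silver castings are in the lane, the rear one (reject) at about (302,219) and the sound one at about (301,194). The red ones at (344,174) and (265,263) are decoys. The crop already confirms this, so next I fit poses from the picked corners and check them with an overlay.

```bash
cat > h.py <<'E'
import numpy as np, cv2
from scipy.optimize import least_squares
def K(c):
    from cell import bot
    k=bot.calibration(c); return np.array(k["mtx"]),np.array(k["extrinsics"])
def proj(P,k):
    M,E=k; q=(E[:3,:3]@np.atleast_2d(P).T).T+E[:3,3]; q=q@M.T; return q[:,:2]/q[:,2:]
def back(uv,z,k):
    M,E=k; R=E[:3,:3]; c=-R.T@E[:3,3]; d=R.T@np.linalg.inv(M)@[uv[0],uv[1],1]; return c+d*(z-c[2])/d[2]
def T(p,L):
    L=np.atleast_2d(np.array(L,float)); x,y,a=p; c,s=np.cos(a),np.sin(a)
    return np.c_[x+c*L[:,0]-s*L[:,1], y+s*L[:,0]+c*L[:,1], L[:,2]]
def box(x0,x1,y0,y1,z): return [(x0,y0,z),(x1,y0,z),(x1,y1,z),(x0,y1,z)]
E
cat > fit.py <<'E'
from h import *
kt,ks=K("top"),K("scene")
ct=lambda p:np.array(p)/2.857+[190,110]     # top crop -> px
cs=lambda p:np.array(p)*260/600+[200,60]
def fit(L,tp,L2=None,sp=None,x0=(.5,0,0)):
    def f(p):
        r=(proj(T(p,L),kt)-ct(tp)).ravel()
        if L2: r=np.r_[r,(proj(T(p,L2),ks)-cs(sp)).ravel()]
        return r
    s=least_squares(f,x0); print(np.round(s.x,4),"rms px",np.sqrt(np.mean(s.fun**2)).round(2)); return s.x
st=fit([(-.2,.05,.012),(-.2,-.05,.012)],[(290,371),(371,362)],
       [(-.2,-.05,.012),(-.2,.05,.012),(.19,.05,.012),(.19,-.05,.012)],[(305,316),(361,352),(197,571),(136,527)])
bn=fit(box(-.085,.085,-.075,.075,.06),[(537,376),(631,211),(504,235),(662,350)] and [(662,350),(631,211),(504,235),(537,376)],
       box(-.085,.085,-.075,.075,.06),[(197,49+0),(66,258),(152,300),(217,234)] and [(133,181),(66,258),(152,300+0),(217,234)],(.5,-.3,0))
sad=box(-.02,.02,-.016,.016,.072)
rj=fit(sad,[(342,328),(337,291),(303,296),(307,333)],x0=(.5,0,st[2]))
so=fit(sad,[(334,257),(331,219),(302,222),(305,260)],x0=(.55,0,st[2]))
np.save("poses.npy",[st,bn,rj,so])
c,s=np.cos(st[2]),np.sin(st[2])
for n,p in(("rj",rj),("so",so)):
    d=p[:2]-st[:2]; print(n,"in station",np.round([c*d[0]+s*d[1],-s*d[0]+c*d[1],p[2]-st[2]],4))
out=[]
for c_,k,(x0,y0,x1,y1) in(("top",kt,(235,120,435,270)),("scene",ks,(220,120,420,270+30))):
    f=4 if c_=="top" else 3; im=cv2.resize(cv2.imread(f"pics/{c_}0.png")[y0:y1,x0:x1],None,fx=f,fy=f,interpolation=cv2.INTER_CUBIC)
    def dr(p,L,col): cv2.polylines(im,[np.int32(np.round((proj(T(p,L),k)+.5-[x0,y0])*f))],True,col,1,cv2.LINE_AA)
    dr(st,box(-.2,.19,-.05,.05,.012),(0,255,0)); dr(st,box(0,.001,-.035,.036,.054),(255,0,255))
    dr(bn,box(-.085,.085,-.075,.075,.06),(0,255,255))
    dr(rj,sad,(0,0,255)); dr(so,sad,(255,0,0)); dr(so,box(-.038,.038,-.023,.023,.04),(255,0,0)); dr(rj,box(-.038,.02,-.023,.023,.04),(0,0,255))
    cv2.imwrite(f"pics/ov_{c_}.png",im)
E
python3 fit.py
```

```text
[0.5995 0.0351 0.1276] rms px 1.2
[ 0.4874 -0.2794  0.1817] rms px 2.31
[0.4556 0.0135 0.1442] rms px 0.9
[0.5402 0.0198 0.1012] rms px 0.55
rj in station [-0.1454 -0.0031  0.0166]
so in station [-0.0608 -0.0076 -0.0264]
```

View pics/ov_top.png

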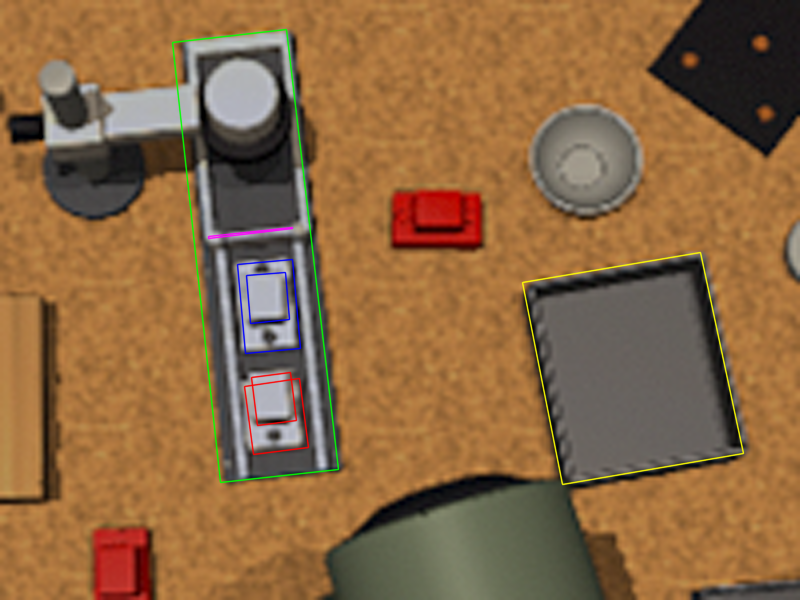

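View pics/ov_scene.png

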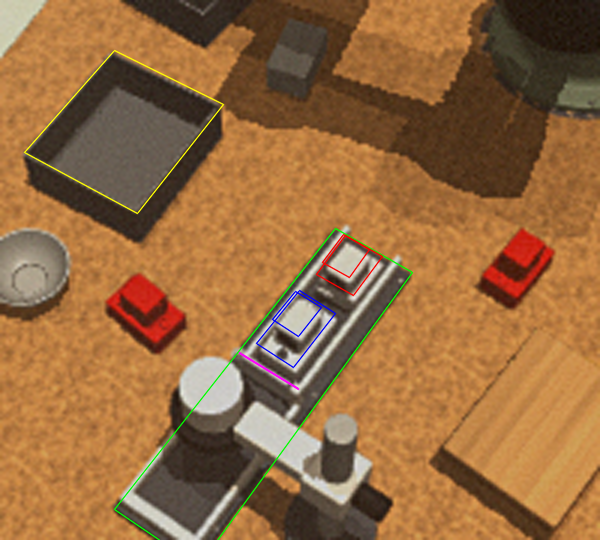

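Overlays: in the top view the station, bin and both castings match within about 1 px. In the scene view the castings sit about 2 px (5 mm) off toward +y, so I split the difference. Now I pick the reject.

```bash
cat >> h.py <<'E'
from scipy.spatial.transform import Rotation as Ro
def quat(yaw,lean,flip=1):
    "tool y = forward/down by lean from vertical in heading yaw; tool x = flip*left"
    f=np.array([np.cos(yaw),np.sin(yaw),0]); l=np.array([-np.sin(yaw),np.cos(yaw),0])
    y=np.sin(lean)*f-np.cos(lean)*np.array([0,0,1.]); x=flip*l
    q=Ro.from_matrix(np.c_[x,y,np.cross(x,y)]).as_quat(); return [q[3],q[0],q[1],q[2]]
E
python3 - <<'E'
from cell import bot
from h import *
st,bn,rj,so=np.load("poses.npy")
yaw=(rj[2]+st[2])/2; g=np.array([rj[0]-.0015,rj[1]+.0017])
best=None
for fl in(1,-1):
    q=quat(yaw,0,fl); j=bot.solve_ik([*g,.15],q); ql=quat(st[2],np.radians(42),fl)
    pe=T(st,[(.06,-.003,.022)])[0]; ps=T(st,[(-.125,-.003,.022)])[0]
    je=bot.solve_ik(pe,ql); js=bot.solve_ik(ps,ql)
    print(fl,*[None if v is None else np.round(v,2) for v in(j,js,je)])
    if j is not None and (best is None or abs(j[5])<best[0]): best=(abs(j[5]),fl)
fl=best[1]; q=quat(yaw,0,fl)
bot.set_gripper(0.75,40)
bot.move_pose([*g,.15],q)
print(bot.read_ft_force())
hit=bot.move_linear([*g,.041],speed=.12,until_force=12)
print("hit",hit,bot.read_position(),bot.read_clock())
im=bot.camera("scene"); cv2.imwrite("pics/pre.png",cv2.resize(im[120:300,220:420,::-1],None,fx=3,fy=3,interpolation=cv2.INTER_CUBIC))
if not hit:
    bot.set_gripper(0,40); print("w",bot.read_gripper_width(),bot.read_ft_force())
print(fl,bot.read_clock())
E
```

```text
1 [-0.13  0.23 -0.55  0.79  0.   -0.27] None [-0.13  0.59 -0.93 -0.67  0.17 -0.19]
-1 [-0.13  0.23 -0.55  0.79  0.    2.88] None [-0.13  0.59 -0.93 -0.67  0.17  2.95]
[ 0.28328881 -0.94181122  0.26382801]
hit False [0.45467988 0.01508247 0.04149179] 4.2417
w 0.36784477382907643 [-0.45196354  1.40639628  5.82585396]
1 4.6833
```

View pics/pre.png

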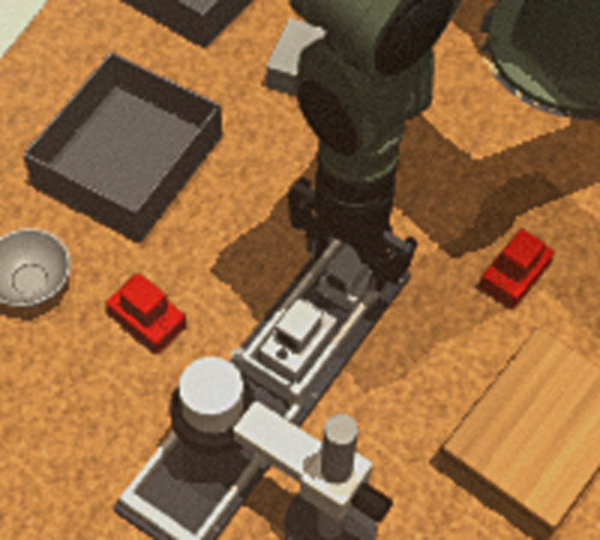

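The picture shows the fingers astride the reject's saddle at (345,280) in the crop, and the closed width of 31 mm matches the saddle. Next I carry it to the bin.

```bash
python3 - <<'E'
from cell import bot
from h import *
st,bn,rj,so=np.load("poses.npy")
p=bot.read_position(); f0=np.array(bot.read_ft_force())
bot.move_linear([p[0],p[1],.16],speed=.15)
print("w",bot.read_gripper_width(),"df",np.array(bot.read_ft_force())-f0)
b=T(bn,[(-0.0,0,.16)])[0]
bot.move_linear(b,speed=.2)
hit=bot.move_linear([b[0],b[1],.042],speed=.1,until_force=8); print(hit,bot.read_position())
bot.set_gripper(.75); bot.move_linear([b[0],b[1],.16],speed=.2)
print(bot.read_gripper_width(),bot.read_clock())
# reachability of lean along the lane
for L in(20,30,36,42):
    print(L,[(x,z) for z in(.022,) for x in np.arange(-.13,.08,.02).round(3) if bot.solve_ik(T(st,[(x,0,z)])[0],quat(st[2],np.radians(L))) is not None])
t=bot.camera("top"); s=bot.camera("scene")
a=cv2.resize(t[120:270,235:435],(400,300),interpolation=cv2.INTER_CUBIC); c=cv2.resize(s[120:270,220:420],(400,300),interpolation=cv2.INTER_CUBIC)
cv2.imwrite("pics/drop.png",np.hstack([a,c])[:,:,::-1])
E
```

```text
w 0.3689590561087433 df [-0.0747904  -0.75450874 -9.08890769]
False [ 0.48795013 -0.27977485  0.04266655]
0.7475034040294607 9.75
20 [(np.float64(-0.13), 0.022), (np.float64(-0.11), 0.022), (np.float64(-0.09), 0.022), (np.float64(-0.07), 0.022), (np.float64(-0.05), 0.022), (np.float64(-0.03), 0.022), (np.float64(-0.01), 0.022), (np.float64(0.01), 0.022), (np.float64(0.03), 0.022), (np.float64(0.05), 0.022), (np.float64(0.07), 0.022)]
30 [(np.float64(-0.13), 0.022), (np.float64(-0.11), 0.022), (np.float64(-0.09), 0.022), (np.float64(-0.07), 0.022), (np.float64(-0.05), 0.022), (np.float64(-0.03), 0.022), (np.float64(-0.01), 0.022), (np.float64(0.01), 0.022), (np.float64(0.03), 0.022), (np.float64(0.05), 0.022), (np.float64(0.07), 0.022)]
36 [(np.float64(-0.11), 0.022), (np.float64(-0.09), 0.022), (np.float64(-0.07), 0.022), (np.float64(-0.05), 0.022), (np.float64(-0.03), 0.022), (np.float64(-0.01), 0.022), (np.float64(0.01), 0.022), (np.float64(0.03), 0.022), (np.float64(0.05), 0.022), (np.float64(0.07), 0.022)]
42 [(np.float64(-0.07), 0.022), (np.float64(-0.05), 0.022), (np.float64(-0.03), 0.022), (np.float64(-0.01), 0.022), (np.float64(0.01), 0.022), (np.float64(0.03), 0.022), (np.float64(0.05), 0.022), (np.float64(0.07), 0.022)]
```

View pics/drop.png

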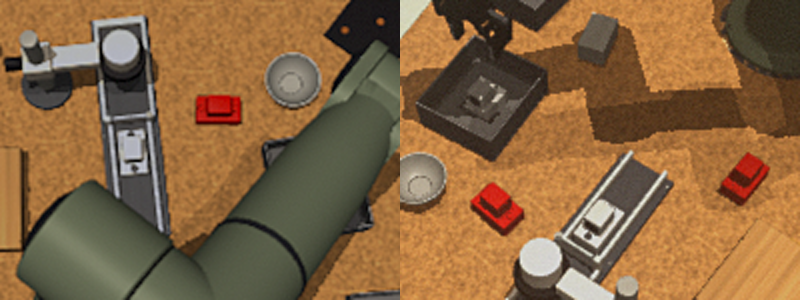

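The reject is in bin A (right panel, about (487,95)), and the sound casting is untouched. The push starts at 30° lean, which is reachable at the rear, and changes to 42° before the gate.

```bash
cat > push.py <<'E'
from cell import bot
from h import *
st,bn,rj,so=np.load("poses.npy"); Z=.023; Y=-.002
S=lambda x,z=Z,y=Y:T(st,[(x,y,z)])[0]
Q=lambda d:quat(st[2],np.radians(d))
def sx():
    p=np.array(bot.read_position()); d=p[:2]-st[:2]; c,s=np.cos(st[2]),np.sin(st[2])
    return np.round([c*d[0]+s*d[1],-s*d[0]+c*d[1],p[2]],4)
E
python3 - <<'E'
from push import *
bot.set_gripper(.12)
bot.move_pose(S(-.135,.13),Q(30))
h=bot.move_linear(S(-.135),speed=.12,until_force=12); print("down",h,sx())
if not h:
    h=bot.move_linear(S(-.095),speed=.04,until_force=1.2); print("contact",h,sx(),bot.read_ft_force())
    h=bot.move_linear(S(-.05),speed=.06,rotation=Q(42),until_force=15); print("mid",h,sx(),bot.read_ft_force())
print(bot.read_clock())
t=bot.camera("top"); s=bot.camera("scene")
a=cv2.resize(t[120:270,235:435],(400,300),interpolation=cv2.INTER_CUBIC); c=cv2.resize(s[180:280,250:383],(400,300),interpolation=cv2.INTER_CUBIC)
cv2.imwrite("pics/mid.png",np.hstack([a,c])[:,:,::-1])
E
```

```text
down False [-0.1345 -0.0024  0.0232]
contact True [-0.1036 -0.0021  0.0231] [-0.55830542 -0.99486284  0.13042273]
mid False [-0.0508 -0.0018  0.0225] [-3.04185041  0.16144225 -1.19774006]
14.4
```

View pics/mid.png

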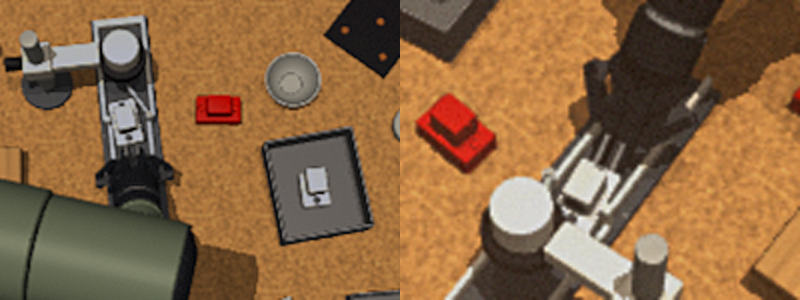

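The top view shows the casting entering the gate with the flap swinging open, and the reject flat in the bin. I continue into the bay.

```bash
python3 - <<'E'
from push import *
for x in(.0,.03,.05,.061):
    h=bot.move_linear(S(x),speed=.05,until_force=10); print(h,sx(),np.round(bot.read_ft_force(),1),bot.read_clock())
    if h: break
t=bot.camera("top"); s=bot.camera("scene")
a=cv2.resize(t[120:220,265:398],(400,300),interpolation=cv2.INTER_CUBIC); c=cv2.resize(s[210:310,250:383],(400,300),interpolation=cv2.INTER_CUBIC)
cv2.imwrite("pics/bay.png",np.hstack([a,c])[:,:,::-1])
E
```

```text
False [ 0.0006 -0.0022  0.0235] [ 0.3 -0.6 -0.6] 15.65
True [ 0.0263 -0.0018  0.0223] [-5.1 -2.6  7.8] 16.2
```

View pics/bay.png

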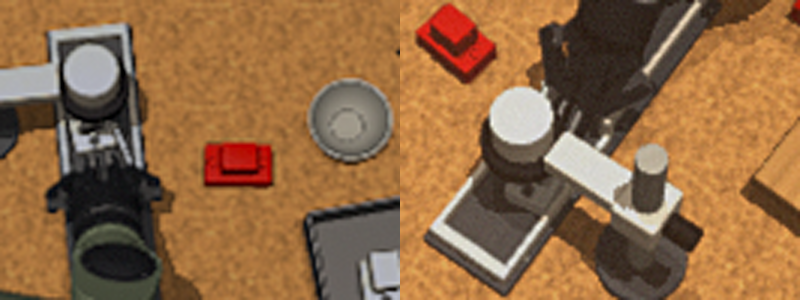

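The push stopped at x=0.026 with force mainly upward (7.8 N). The wide finger knuckles (crop, about (60..150,190)) are touching the gate post tops. I back off, raise the tool 8 mm, which still meets the base's rear face, and go on.

```bash
python3 - <<'E'
from push import *
bot.move_linear(S(.019),speed=.05)
print("back",sx(),np.round(bot.read_ft_force(),1))
bot.move_linear(S(.018,.031),speed=.05)
print("up",sx(),np.round(bot.read_ft_force(),1))
for x in(.028,.038,.048,.055,.061):
    h=bot.move_linear(S(x,.031),speed=.04,until_force=7); print(h,sx(),np.round(bot.read_ft_force(),1),bot.read_clock())
    if h: break
t=bot.camera("top"); s=bot.camera("scene")
a=cv2.resize(t[120:220,265:398],(400,300),interpolation=cv2.INTER_CUBIC); c=cv2.resize(s[210:310,250:383],(400,300),interpolation=cv2.INTER_CUBIC)
cv2.imwrite("pics/bay2.png",np.hstack([a,c])[:,:,::-1])
E
```

```text
back [ 0.0194 -0.0023  0.0233] [-0.5  0.3 -0.7]
up [ 0.0185 -0.0021  0.0317] [-0.4  0.2  0.3]
False [ 0.0284 -0.002   0.031 ] [-0.2  0.   0.5] 17.2833
False [ 0.0387 -0.0022  0.0313] [-1.   0.6  0.2] 17.6833
False [ 0.0481 -0.0016  0.0309] [-0.8  1.5 -1.1] 18.0833
False [ 0.0553 -0.0019  0.0311] [-0.6  2.  -1. ] 18.4083
False [ 0.0614 -0.002   0.0312] [-0.4  1.6 -1. ] 18.7083
```

View pics/bay2.png

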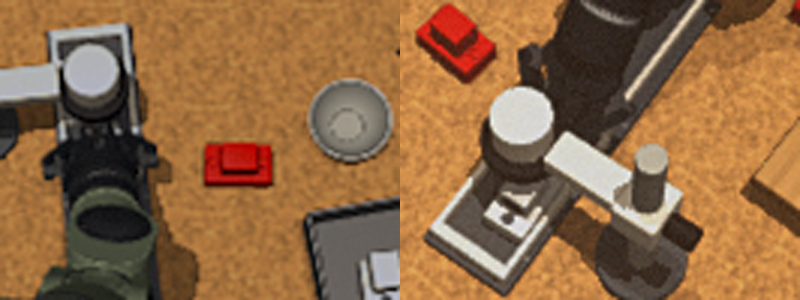

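The casting's front is visible beyond the head at (515,215) in the right panel, with its saddle under the head. I push 3 mm more with a force stop, then retract and check the flap.

```bash
python3 - <<'E'
from push import *
c=lambda p:(250+(p[0]-400)/3,210+p[1]/3)
ks=K("scene")
for p in((508,236),(536,212)):
    w=back(c(p),.04,ks); d=w[:2]-st[:2]; C,s_=np.cos(st[2]),np.sin(st[2]); print("front corner",np.round([C*d[0]+s_*d[1],-s_*d[0]+C*d[1]],3))
h=bot.move_linear(S(.0645,.031),speed=.03,until_force=4); print(h,sx(),np.round(bot.read_ft_force(),1))
bot.move_linear(S(-.05,.035),speed=.1); print("ret",sx(),np.round(bot.read_ft_force(),1))
bot.move_linear(S(-.08,.2),speed=.2)
bot.goto_joints([-1.0]+list(bot.read_joint_positions())[1:])
bot.wait(.5); print(bot.read_clock())
t=bot.camera("top"); s=bot.camera("scene")
a=cv2.resize(t[120:220,265:398],(400,300),interpolation=cv2.INTER_CUBIC); c=cv2.resize(s[210:310,250:383],(400,300),interpolation=cv2.INTER_CUBIC)
cv2.imwrite("pics/end.png",np.hstack([a,c])[:,:,::-1])
cv2.imwrite("pics/end_top.png",t[:,:,::-1]); cv2.imwrite("pics/end_scene.png",s[:,:,::-1])
E
```

```text
front corner [0.15  0.025]
front corner [0.115 0.032]
False [ 0.0647 -0.002   0.031 ] [-1.5  0.4 -0.7]
ret [-0.0491 -0.0023  0.0353] [0.5 0.7 0.3]
23.2583
```

View pics/end.png

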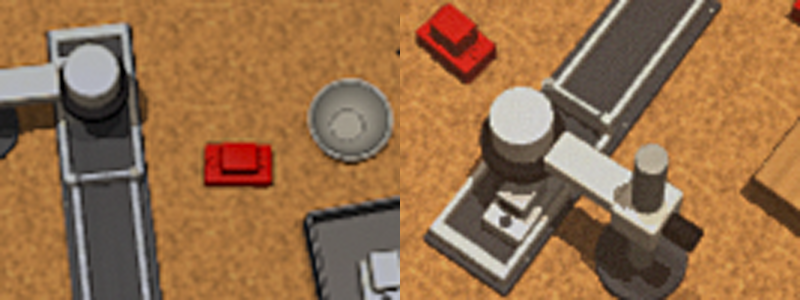

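```bash
python3 - <<'E'
from push import *
ks=K("scene"); im=cv2.imread("pics/end_scene.png")
x0,y0,f=250,200,6; im=cv2.resize(im[y0:300,x0:383],None,fx=f,fy=f,interpolation=cv2.INTER_CUBIC)
def dr(L,col): cv2.polylines(im,[np.int32(np.round((proj(T(st,L),ks)+.5-[x0,y0])*f))],True,col,1,cv2.LINE_AA)
dr(box(.1107-.038,.1107+.038,-.023,.023,.04),(0,0,255)); dr(box(.0907,.1307,-.016,.016,.072),(0,0,255))
dr(box(-.002,.002,-.035,.023,.048),(0,255,0))
a=.3; dr([(0,-.035,.048),(.058*np.sin(a),-.035+.058*np.cos(a),.048)],(255,0,0))
dr(box(-.2,.19,-.05,.05,.012),(0,255,255))
cv2.imwrite("pics/fin.png",im)
for p in((484,213),(508,236)):
    w=back((250+(p[0]-400)/3,210+p[1]/3),.04,ks); d=w[:2]-st[:2]; C,s_=np.cos(st[2]),np.sin(st[2]); print(np.round([C*d[0]+s_*d[1],-s_*d[0]+C*d[1]],3))
E
```

```text
[ 0.144 -0.008]
[0.15  0.025]
```

View pics/fin.png

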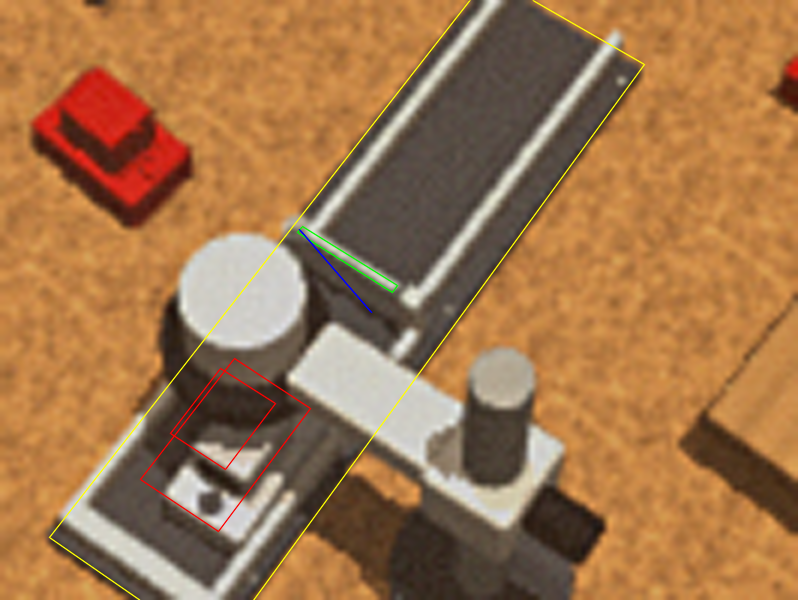

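In the final overlay the flap lies on the shut line (green), not on the 0.3 rad line. The casting stands flat, at station x about 0.106 to 0.111 and y about +0.01. I hand in.

```bash
python3 - <<'E'
from cell import bot
bot.close_job()
E
```

```text
the job is handed in; nothing more can be done
```

I put the reject in the left of the two bins, pushed the sound casting through the gate into the bay, retracted the arm and handed in. The robot clock stood at about 23 s of the 53 s allowed.

**Reject:** after release, pictures from both cameras showed it flat in the bin, well inside the walls.

**Sound casting:** the last picture shows it standing upright in the bay. I estimate its centre at 106–111 mm past the gate and about 10 mm off the centre line, both within limits. The flap lay on its shut line in the overlay.

**What went wrong or disagreed:**
- **First push:** it stopped halfway when the finger knuckles touched the gate post tops with about 10 N. I backed off, raised the tool 8 mm and finished cleanly.
- **Cameras:** they disagreed by about 5 mm across the lane, which did not matter for the limits.
- **Step 2:** I had no flap angle reading. That the flap passed 0.6 rad in the gate is inferred from the pictures.

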